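# Switch on a magnetic work stop against a bar

## Robot

A 6-joint arm with a two-finger parallel gripper is mounted at the origin on the work surface. World frame = base frame: x ahead of the robot, y to its left, z up, the work surface at z = 0. Lengths are in m, angles in rad, forces in N, time in s.
With the tool pointing down it reaches from about 0.25 to 0.725 m from the base axis. Payload 9.7 kg.
Tool frame: the origin (TCP) lies between the finger pads; the fingertips stand 25 mm ahead of it and the grasp point (between the pads) lies 6 mm ahead of it; z points along the fingers, y is the line along which they close (so a half turn about z gives the same grasp; the last joint's range is limited). The gripper opens to 85 mm and grips with 20 to 120 N. Pads are 22 mm wide; open, the fingers measure 114 mm over their backs; the gripper's body (76 mm by 85 mm) begins 54 mm behind the grasp point. The pads swing forward as they close: fully open they stand 13 mm farther back than shut.
Start: joints at [-1.105, 0.087, 0.176, 1.66, 0, 1.571], TCP at [0.247, -0.491, 0.256] pointing down, gripper open.
Joint ranges: [-3.13, 3.13], [-0.85, 1.81], [-1.15, 1.24], [-2.2, 2.28], [-1.44, 1.52], [-3.14, 3.14]. Speed limits (rad/s): [2.22, 2.22, 2.57, 3.14, 3.14, 3.14].

## Interface

Orientations are given as a unit quaternion [x, y, z, w].
In Python, from rig import robot gives the robot as it stands. The module is installed in compiled form; this text tells all that it offers.
- The arm moves only by the shell command python3 -m jog 'ROWS' [FORCE]. ROWS is JSON, a list of rows, each a list of 5 numbers: the opening in per cent of the stroke, from 0 (shut) to 100 (fully open), then the shift along the tool's x, y, z in cm, then the turn about the tool's z in degrees. In form: [[jaw, tx, ty, tz, roll], ...]. A call has exactly 5 rows; each row shifts and turns the commanded pose from where the row before left it, along the tool's axes as they then stand; what a row does not reach is not made up. A row lasts 1/12 s, in which the tool goes at most 41.7 mm and 7.16 degrees, less where a joint would pass 70% of its speed; a pose out of reach is approached as far as the arm can. A call is refused whole if a number of a shift passes 4.17 or a number of a turn 7.16, either way. A call with a gripper value outside its range is refused whole. The fingers move at their own pace and stop on an object; FORCE is the grip in N (left out, the last holds). Time passes only in rows, so rows that do not move let the fingers close, or fill a call up. It gives the time, the measured TCP pose, the force, the opening and the grip force at its end, in the units of the state.
- robot.state(): the state, without advancing time (a new reading comes with each control period).
- robot.get_image(name): name is "side" or "top"; returns a dict with "frame" (480x640x3 uint8, red, green, blue), "mtx" (3x3 intrinsics, pixels), "rvec" (rotation vector, rad) and "tvec" (3), from world to camera coordinates, as OpenCV has them. Camera axes: x right, y down, z forward; pixel columns grow to the right and rows downward; lengths in m; the calibration is good to about 2 mm. A picture is of the moment at which its call begins. There is no depth.
- robot.job_done(): hands the job in; it is judged then, once.
Trained networks look in the newest picture that a camera, given by its name, has taken for a name from the list of things; names that differ only in an ending like _2 or _b are one class to them, and where a whole thing is asked for, a point or a joint stands for the part that bears it (a point fixed in the world has none). Each returns a list of dicts, best first, with "confidence" (0 to 1); they miss things now and then, are a little off and sometimes report something else, mostly with a low value. They report only what shows in the picture. A call takes as long as a camera call. They do not tell look-alikes from the thing itself.
- robot.search_frame(label, camera): "position" ([x, y, z] in m, in the coordinates of the camera as it stood for that picture, good to about 4 mm: the middle of the surface that is visible of it).
- robot.outline_of(label, camera): "region" (480x640 bool, what is visible of it).
- robot.pinpoint(label, camera): "position" ([x, y, z] in m, in the coordinates of the camera as it stood for that picture, good to about 4 mm: a listed point, or the origin of a listed thing).
The state is a dict: "time": time; "q": joint angles; "qd": joint speeds; "tau": joint torques, N m; "tool_pos": TCP position; "eef_rot": TCP orientation; "force": force on the tool from outside, world axes, zero at the start; "wrist_torque": the same for the moment, N m; "grip_width": opening from 0.0 (shut) to 1.0 (fully open); "gripper_force": force on a finger pad.
Only numpy, scipy, OpenCV 4.12 (cv2) and the standard library are available. Lean on these libraries where they do the work, as an engineer would, in place of code of your own. Each camera call takes 0.05 s, during which the arm holds its last target. There are 200 camera calls.

## Task

Bring the magnetic work stop up to the near edge of the steel bar, about midway along it, so that one long side of the stop sits flush against the bar. Then bear down on the stop, firmly but not with your full weight, while you turn its handle clockwise to the end of its travel, so that the stop stays put and flush instead of spinning with the handle. Do not shove the bar out of place, do not turn the handle before the stop is in place, leave the other things alone, and let go at the end.

Things in the scene. Friction and masses are not known exactly. Their poses are not given: they have to be found in the camera images.
- stop_center (a point): centre (25 mm above the bench as it stands) of the loose magnetic work stop: a plain grey block 48 mm along its x, 64 mm along its y (its long sides are the two faces normal to x), 50 mm high, about 0.5 kg (0.4 to 0.6), with a round collar 42 mm across and 5 mm high on top and a black bar handle above that; 80 mm high in all. It stands upright on the bench with z up. It is not magnetically held in this scene: it slides and spins freely on the bench, before and after switching
- handle_center (a point): centre of the stop's black bar handle, which turns about the vertical axis through the block's centre: 12 mm wide along its x, 44 mm long along its y, 25 mm high; it lies 67.5 mm above the bench, the handle's underside is 55 mm above it (on the collar's top), its top 80 mm. At joint 0 it lies parallel to the block's long sides
- stop_handle (a joint): turn of the handle on the stop, rad: grows clockwise seen from above, from 0 (off) to 1.5 (on, a hard end stop); begins between 0 and 0.2. It is stiff (about 0.19 N m of friction all the way), more than the standing stop can resist by its own weight, so the stop spins unless about 15 to 25 N bears down on it; it stays where it is left
- bar: loose flat steel bar (the workpiece) lying on the bench, 24 mm along its x, 220 mm along its y, 12 mm high, 0.5 kg; origin at the middle of its underside; its -x side is the near edge, facing the robot. A push of some 3 N slides it
- bench: the steel bench top, its top at height 0; it does not move
- wrench: bystander: steel wrench 180 mm long, lying on the bench
- disc: bystander: grinding disc 115 mm across, 6 mm thick, lying flat on the bench
- can: bystander: grey can 66 mm across, 150 mm high, standing on the bench
Mind the look-alikes: they are no part of the job. Leave any blue or turquoise look-alike of the part that bears stop_center alone. What is shaped like the bar but black is not meant.

How it is judged:
On the way, in this order (a step that is already met when the one before it is completed fails the run):
1. the stop stands flush against the near edge of the bar, about midway, its handle not yet turned (x of stop_center in the frame of bar between -0.039 and -0.028 m and y of stop_center in the frame of bar between -0.04 and 0.04 m and angle between the x axis of stop_center and the x axis of bar, either way round below 0.07 rad and height (world z) of stop_center below 0.03 m and angle between stop_center's own z axis and vertical below 0.06 rad and value of joint stop_handle below 0.3 rad), for 0.2 s.
2. the handle is turned to its end stop with the stop still flush (x of stop_center in the frame of bar between -0.039 and -0.028 m and y of stop_center in the frame of bar between -0.04 and 0.04 m and angle between the x axis of stop_center and the x axis of bar, either way round below 0.07 rad and height (world z) of stop_center below 0.03 m and angle between stop_center's own z axis and vertical below 0.06 rad and value of joint stop_handle above 1.4 rad), for 0.2 s.
At the end, for the whole second after the job is handed in: The stop stands upright on the bench on the near side of the bar, a long side within 3 mm of touching the bar and parallel to it within 0.07 rad, its centre within 40 mm of the bar's middle along the bar, its handle turned past 1.4 rad of 1.5, released and at rest (all of step 2 and linear speed of stop below 0.02 m/s).
It fails at once if the handle is turned past 0.4 rad while the stop is away from the bar (gap over 8 mm) or has spun more than 0.15 rad out of line with it (value of joint stop_handle above 0.4 rad and (x of stop_center in the frame of bar below -0.044 m or angle between the x axis of stop_center and the x axis of bar, either way round above 0.15 rad)).
It fails at once if the stop is pressed on the bench with more than 40 N while its handle is being turned (value of joint stop_handle between 0.25 and 1.4 rad and contact force between stop and bench above 40 N).
It fails at once if the bar is shoved more than 15 mm (distance of bar from where it was at the start of the episode above 0.015 m).
It fails at once if a bystander is moved more than 30 mm (distance of any of wrench, disc, can from where it was at the start of the episode above 0.03 m).
It also fails if it takes over 72 s, if anything falls off the work surface, if the arm or the gripper's body presses on something with over 40 N, if the wrist force passes 120 N, or if a joint passes its speed limit or range.

## Working session

There is one attempt and no reset: what is moved stays moved. The work goes in short steps, Python scripts to look and compute and a shell command to move; the robot and the scene stay as the last step left them, time stands still between calls to the robot, and variables do not carry over. Pictures are saved under pics/ and viewed, at most 10 in all, crops included, and the job is handed in when it is done.

```bash
mkdir -p pics; cat > h.py <<'E'
import numpy as np, cv2
from rig import robot
def w(im,p):
    R=cv2.Rodrigues(np.array(im["rvec"],float))[0]; return R.T@(np.array(p)-np.array(im["tvec"]).ravel())
def px(im,P):
    return cv2.projectPoints(np.array([P],float),np.array(im["rvec"],float),np.array(im["tvec"],float),np.array(im["mtx"]),None)[0].ravel()
def ray(im,u,v,z):
    R=cv2.Rodrigues(np.array(im["rvec"],float))[0];t=np.array(im["tvec"]).ravel()
    c=-R.T@t; d=R.T@np.linalg.inv(im["mtx"])@[u,v,1]; return c+d*(z-c[2])/d[2]
def save(im,n): cv2.imwrite("pics/"+n,im["frame"][:,:,::-1])
E
python3 - <<'E'
from h import *
np.set_printoptions(precision=4,suppress=True)
s=robot.state(); print(s)
for c in("top","side"):
    im=robot.get_image(c); save(im,c+"0.png")
    for l in("stop_center","handle_center","bar","can","disc","wrench"):
        for d in robot.pinpoint(l,c)[:4]:
            P=w(im,d["position"]); print(c,l,round(d["confidence"],2),P,px(im,P).round())
E
```

```text
{'time': 0.0, 'q': array([-1.105 ,  0.0874,  0.1751,  1.6598, -0.    ,  1.5708]), 'qd': array([-0.0009,  0.0004, -0.0013, -0.0011,  0.0003,  0.001 ]), 'tau': array([  0.0014, -52.0385,  46.4807,   0.0164,   0.0001,  -0.    ]), 'tool_pos': array([ 0.2469, -0.4912,  0.2556]), 'eef_rot': array([ 0.973 ,  0.2308, -0.0002, -0.0006]), 'force': array([-0.0347, -0.4474, -0.3327]), 'wrist_torque': array([-0.0056,  0.0101, -0.0006]), 'gripper_force': 0.0, 'grip_width': 1.0042290414623505}
top stop_center 0.69 [ 0.4478 -0.0827  0.0229] [361. 310.]
top stop_center 0.69 [0.4354 0.0535 0.0267] [290. 318.]
top stop_center 0.58 [ 0.3437 -0.1296  0.0236] [387. 365.]
top handle_center 0.56 [ 0.3451 -0.1332  0.0691] [392. 368.]
top handle_center 0.46 [ 0.4528 -0.0846  0.0679] [364. 309.]
top handle_center 0.43 [0.4323 0.0559 0.0697] [287. 321.]
top handle_center 0.2 [ 0.6209 -0.0752 -0.0055] [355. 221.]
top bar 0.79 [ 0.8379 -0.0769 -0.0023] [354. 113.]
top bar 0.63 [ 0.6215 -0.0729 -0.0048] [353. 221.]
top can 0.9 [ 0.6066  0.3727 -0.0021] [126. 231.]
top disc 0.61 [ 0.4191  0.3333 -0.0011] [146. 327.]
top wrench 0.74 [ 0.4503 -0.3112 -0.0032] [477. 306.]
side stop_center 0.85 [ 0.3436 -0.1282  0.0244] [467. 258.]
side stop_center 0.62 [ 0.4529 -0.0809  0.0236] [406. 253.]
side stop_center 0.62 [0.4347 0.0588 0.0269] [383. 300.]
side handle_center 0.88 [0.437  0.0571 0.0703] [385. 282.]
side handle_center 0.82 [ 0.3454 -0.1312  0.0681] [471. 240.]
side handle_center 0.8 [ 0.454  -0.0848  0.0725] [409. 233.]
side bar 0.81 [ 0.8363 -0.0777  0.0013] [255. 204.]
side bar 0.64 [ 0.621  -0.0751 -0.0027] [332. 236.]
side can 0.62 [ 0.6089  0.3653 -0.0031] [195. 395.]
side disc 0.81 [0.4232 0.3324 0.0002] [306. 437.]
side wrench 0.85 [ 0.4461 -0.317  -0.0036] [448. 205.]
```

View pics/top0.png

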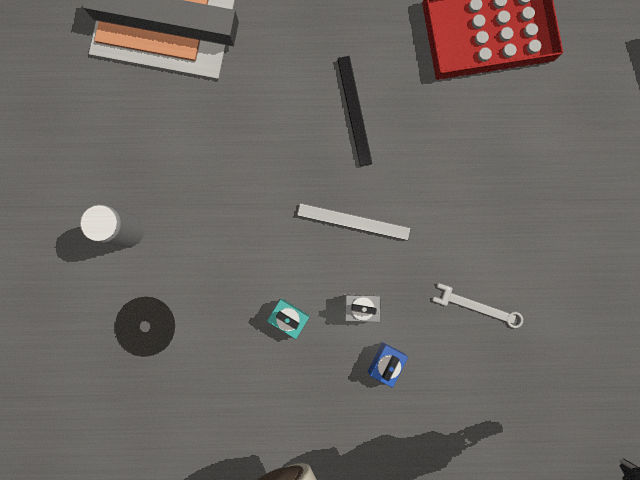

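```bash
python3 -c "
import cv2
a=cv2.imread('pics/top0.png')[200:400,250:450];cv2.imwrite('pics/crop.png',cv2.resize(a,(600,600),interpolation=cv2.INTER_CUBIC))"
```

```text
(no output)
```

View pics/crop.png

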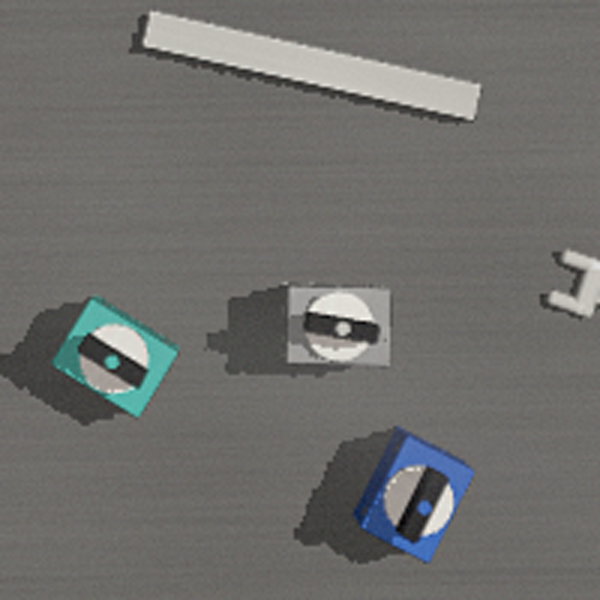

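The top view shows three possible stops: the grey one at (363,309), the turquoise at (288,320) and the blue at (388,366). The crop confirms that the plain grey block is the target. The bright bar at (353,221) is the workpiece, and the black one at (354,112) isn't meant.

```bash
cat >> h.py <<'E'
def seg(im,label,c,near,z,n=4):
    out=[]
    for d in robot.outline_of(label,c):
        m=d["region"].astype(np.uint8); ys,xs=np.nonzero(m)
        if len(xs)==0 or np.hypot(xs.mean()-near[0],ys.mean()-near[1])>25: continue
        cs=max(cv2.findContours(m,0,cv2.CHAIN_APPROX_NONE)[0],key=cv2.contourArea)
        P=np.array([ray(im,*p[0],z)[:2] for p in cs],np.float32)
        r=cv2.minAreaRect(P*1000); return r
E
python3 - <<'E'
from h import *
for c in("top","side"):
    im=robot.get_image(c)
    for l,P,z in(("bar",[.621,-.074,.006],.012 if c=="top" else .006),("stop_center",[.45,-.083,.025],.05)):
        r=seg(im,l,c,px(im,P),z); print(c,l,r)
im=robot.get_image("top")
for u,v in((290,285),(390,290),(388,367),(288,365)): print(ray(im,250+u/3-.33,200+v/3-.33,.05)[:2].round(4))
print('handle');
for u,v in((305,321),(378,333)): print(ray(im,250+u/3-.33,200+v/3-.33,.08)[:2].round(4))
E
python3 -m jog '[[100,0,0,0,5],[100,0,0,0,5],[100,0,0,0,5],[100,0,0,0,5],[100,0,0,0,6]]'
python3 -c "
from rig import robot;print(robot.state()['q'])"
```

```text
top bar ((618.3292236328125, -71.84911346435547), (219.90805053710938, 27.367259979248047), 77.31742858886719)
top stop_center ((454.08966064453125, -80.97824096679688), (65.17799377441406, 46.19756317138672), 89.15709686279297)
side bar ((616.6884765625, -74.11111450195312), (228.20277404785156, 33.78357696533203), 77.12593841552734)
side stop_center ((442.1260070800781, -69.68811798095703), (63.212650299072266, 133.4253692626953), 1.0732864141464233)
[ 0.4782 -0.0531]
[ 0.4742 -0.1151]
[ 0.4268 -0.1129]
[ 0.429  -0.0511]
handle
[ 0.4575 -0.0601]
[ 0.4497 -0.1038]
time: 1.47
tool_pos: [0.247, -0.4914, 0.2563]
eef_rot: [1.0, 0.004, 0.0, -0.0]
force: [0.5, 0.1, 0.6]
grip_width: 1.002
gripper_force: 0.0
[-1.10500365e+00  8.69262613e-02  1.75907077e-01  1.65981670e+00
  2.90441429e-05  2.02866312e+00]
```

```bash
for i in 1 2 3 4 5; do python3 -m jog '[[100,0,0,0,-7.1],[100,0,0,0,-7.1],[100,0,0,0,-7.1],[100,0,0,0,-7.1],[100,0,0,0,-7.1]]' | grep rot; done
python3 -m jog '[[100,-1.9,3.6,0,0],[100,-1.9,3.6,0,0],[100,-1.9,3.6,0,0],[100,-1.9,3.6,0,0],[100,-1.9,3.6,0,0]]'
python3 -c "
from rig import robot;print(robot.state()['q'])"
```

```text
eef_rot: [0.95, 0.313, -0.0, -0.0]
eef_rot: [0.809, 0.588, 0.0, -0.0]
eef_rot: [0.591, 0.807, 0.0, -0.0]
eef_rot: [0.317, 0.948, 0.0, -0.0]
eef_rot: [0.013, 1.0, 0.0, -0.0]
time: 3.97
tool_pos: [0.3481, -0.3129, 0.2564]
eef_rot: [0.016, 1.0, -0.0, 0.0]
force: [0.2, -1.7, 0.4]
grip_width: 1.003
gripper_force: 0.0
[-7.32208828e-01 -1.08629808e-01 -1.77292133e-02  1.66126949e+00
  7.28809850e-05 -6.99895185e-01]
```

```bash
for i in 1 2; do python3 -m jog '[[100,-0.97,2.33,0,0],[100,-0.97,2.33,0,0],[100,-0.97,2.33,0,0],[100,-0.97,2.33,0,0],[100,-0.97,2.33,0,0]]' ; done
python3 -m jog '[[100,0,0,3,0],[100,0,0,3,0],[100,0,0,3,0],[100,0,0,2,0],[100,0,0,0,0]]'
python3 - <<'E'
from h import *
for c in("top","side"):
    im=robot.get_image(c)
    for l in("stop_center","handle_center"):
        for d in robot.pinpoint(l,c)[:4]:
            P=w(im,d["position"]); print(c,l,round(d["confidence"],2),P.round(4))
save(im,"side1.png")
E
```

```text
time: 4.38
tool_pos: [0.4001, -0.1984, 0.2564]
eef_rot: [0.016, 1.0, -0.0, 0.0]
force: [-0.0, -0.3, 0.3]
grip_width: 0.999
gripper_force: 0.0
time: 4.8
tool_pos: [0.4523, -0.0834, 0.2564]
eef_rot: [0.016, 1.0, -0.0, 0.0]
force: [1.3, -0.6, -0.0]
grip_width: 1.003
gripper_force: 0.0
time: 5.22
tool_pos: [0.45, -0.0842, 0.1422]
eef_rot: [0.016, 1.0, 0.001, -0.003]
force: [0.2, -0.5, -0.5]
grip_width: 1.002
gripper_force: 0.0
top stop_center 0.89 [0.4309 0.0507 0.0248]
top stop_center 0.48 [ 0.4497 -0.0848  0.0226]
top handle_center 0.69 [0.4319 0.0531 0.0677]
side stop_center 0.63 [ 0.3437 -0.129   0.0243]
side stop_center 0.63 [0.4376 0.0589 0.0267]
side stop_center 0.59 [ 0.4473 -0.082   0.0241]
side handle_center 0.83 [ 0.3469 -0.1294  0.0703]
side handle_center 0.59 [ 0.4546 -0.0836  0.074 ]
side handle_center 0.56 [0.4336 0.0558 0.0688]
```

View pics/side1.png

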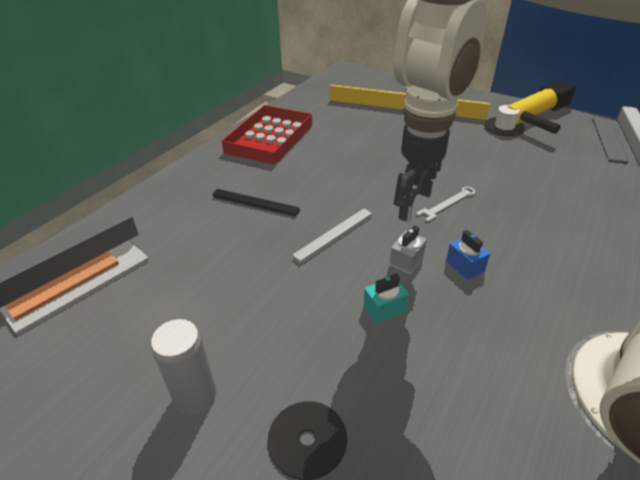

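The side view shows the open fingers at about (412,195), directly above the grey stop at (407,250).

```bash

python3 -m jog '[[100,0,0,2,0],[100,0,0,2,0],[100,0,0,2,0],[100,0,0,1,0],[100,0,0,0,0]]'
python3 -m jog '[[100,0,0,1,0],[100,0,0,1,0],[100,0,0,1,0],[100,0,0,0.2,0],[100,0,0,0,0]]'
```

```text
time: 5.93
tool_pos: [0.4513, -0.0846, 0.075]
eef_rot: [0.016, 1.0, 0.0, -0.001]
force: [-1.0, -0.7, 0.4]
grip_width: 0.996
gripper_force: 0.0
time: 6.35
tool_pos: [0.4515, -0.0846, 0.0435]
eef_rot: [0.016, 1.0, 0.0, -0.001]
force: [0.1, -0.2, -0.6]
grip_width: 0.999
gripper_force: 0.0
```

Close gently (30 N), which should also square up the stop's ends.

```bash

python3 -m jog '[[70,0,0,0,0],[50,0,0,0,0],[50,0,0,0,0],[50,0,0,0,0],[50,0,0,0,0]]' 40
python3 -m jog '[[50,0,0,0,0],[50,0,0,0,0],[50,0,0,0,0],[50,0,0,0,0],[50,0,0,0,0]]'
python3 -m jog '[[50,0,0,-0.2,0],[50,0,0,-0.3,0],[50,0,0,0,0],[50,0,0,0,0],[50,0,0,0,0]]'
python3 - <<'E'
from h import *
print(robot.state()["tool_pos"])
im=robot.get_image("side");im2=robot.get_image("top")
a=im["frame"][150:310,330:530]; b=im2["frame"][230:390,270:470]
cv2.imwrite("pics/g.png",cv2.resize(np.hstack([a,b]),(800,320),interpolation=cv2.INTER_CUBIC)[:,:,::-1])
E
```

```text
time: 6.77
tool_pos: [0.4524, -0.0846, 0.0451]
eef_rot: [0.016, 1.0, 0.0, 0.001]
force: [-1.2, 2.4, 6.0]
grip_width: 0.745
gripper_force: 47.2
time: 7.18
tool_pos: [0.4524, -0.0845, 0.0451]
eef_rot: [0.016, 1.0, 0.0, 0.001]
force: [-0.1, 2.1, 5.9]
grip_width: 0.738
gripper_force: 47.2
time: 7.6
tool_pos: [0.4517, -0.0847, 0.0489]
eef_rot: [0.016, 1.0, 0.0, -0.0]
force: [-0.5, -0.6, -5.6]
grip_width: 0.742
gripper_force: 46.0
[ 0.45172527 -0.08468817  0.0488983 ]
```

View pics/g.png

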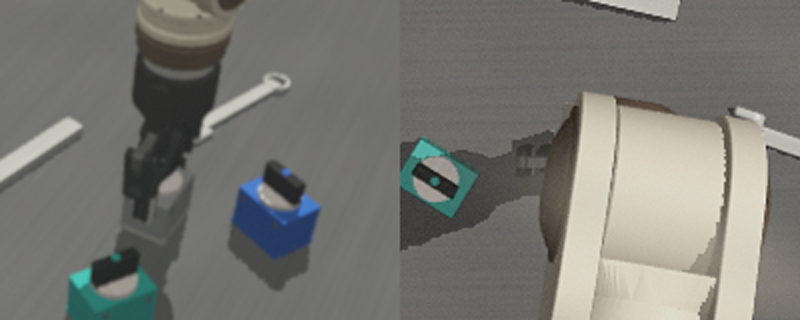

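The stop is held and lifted about 4 mm: the wrist reads about 5 N of load, and the fingers are on its ends in the side crop at (145,190). Next I turn it to the bar's angle and carry it to about 8 mm short.

```bash

python3 -m jog '[[50,0,0,0,4],[50,0,0,0,4],[50,0,0,0,2.9],[50,0,0,0,0],[50,0,0,0,0]]'
python3 -m jog '[[50,-1.45,0.6,0,0],[50,-1.45,0.6,0,0],[50,-1.45,0.6,0,0],[50,-1.45,0.6,0,0],[50,0,0,0,0]]'
python3 -m jog '[[50,-1.45,0.6,0,0],[50,-1.45,0.6,0,0],[50,-1.45,0.6,0,0],[50,-1.45,0.6,0,0],[50,0,0,0,0]]'
python3 - <<'E'
from h import *
s=robot.state();print(s["tool_pos"],s["q"])
im=robot.get_image("side");im2=robot.get_image("top")
for im_,c in((im,"side"),(im2,"top")):
    for l in("stop_center","bar"):
        for d in robot.pinpoint(l,c)[:4]: print(c,l,round(d["confidence"],2),w(im_,d["position"]).round(4))
a=im["frame"][160:320,250:450]; b=im2["frame"][160:320,260:460]
cv2.imwrite("pics/g2.png",cv2.resize(np.hstack([a,b]),(800,320),interpolation=cv2.INTER_CUBIC)[:,:,::-1])
E
```

```text
time: 8.12
tool_pos: [0.4519, -0.0847, 0.0492]
eef_rot: [0.11, 0.994, -0.0, -0.0]
force: [-0.1, -0.5, -5.4]
grip_width: 0.74
gripper_force: 45.9
time: 8.53
tool_pos: [0.5161, -0.0737, 0.0492]
eef_rot: [0.109, 0.994, 0.0, 0.001]
force: [-1.6, -0.3, -6.0]
grip_width: 0.742
gripper_force: 46.1
time: 8.95
tool_pos: [0.5776, -0.063, 0.049]
eef_rot: [0.11, 0.994, 0.0, 0.001]
force: [-1.9, -0.0, -5.9]
grip_width: 0.742
gripper_force: 46.2
[ 0.5775897  -0.06304185  0.04902502] [-1.08814811e-01  1.78464499e-01 -1.24054002e-01  1.26716890e+00
  2.20637753e-04  1.10888078e-01]
side stop_center 0.77 [ 0.5756 -0.0621  0.028 ]
side stop_center 0.77 [ 0.3442 -0.1253  0.0231]
side stop_center 0.69 [0.4355 0.0585 0.0274]
side bar 0.93 [ 6.182e-01 -7.310e-02 -4.000e-04]
side bar 0.69 [ 0.8357 -0.0811  0.0035]
top stop_center 0.8 [0.4332 0.0533 0.0248]
top bar 0.81 [ 0.8391 -0.0798 -0.0022]
```

View pics/g2.png

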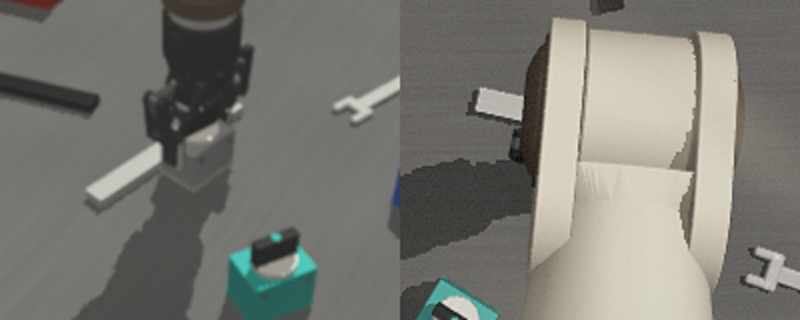

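The side crop shows the stop just short of the bar's near edge, around (200,150), and parallel to it. Next I lower it and slide it in.

```bash

python3 -m jog '[[50,0,0,0.2,0],[50,0,0,0.2,0],[50,0,0,0.05,0],[50,0,0,0,0],[50,0,0,0,0]]'
for i in 1; do python3 -m jog '[[50,-0.1,0,0,0],[50,-0.1,0,0,0],[50,-0.1,0,0,0],[50,-0.1,0,0,0],[50,0,0,0,0]]'; done
python3 -m jog '[[50,-0.1,0,0,0],[50,-0.1,0,0,0],[50,0,0,0,0],[50,0,0,0,0],[50,0,0,0,0]]'
python3 -m jog '[[50,-0.1,0,0,0],[50,-0.1,0,0,0],[50,0,0,0,0],[50,0,0,0,0],[50,0,0,0,0]]'
```

```text
time: 9.67
tool_pos: [0.5756, -0.0635, 0.0451]
eef_rot: [0.111, 0.994, -0.0, 0.0]
force: [-3.4, -0.6, -0.1]
grip_width: 0.745
gripper_force: 46.8
time: 10.08
tool_pos: [0.5798, -0.0642, 0.0451]
eef_rot: [0.111, 0.994, 0.0, 0.0]
force: [-4.9, 1.4, 3.9]
grip_width: 0.738
gripper_force: 47.3
time: 10.5
tool_pos: [0.5817, -0.0646, 0.0451]
eef_rot: [0.111, 0.994, 0.0, 0.0]
force: [-5.0, 0.9, 5.5]
grip_width: 0.742
gripper_force: 47.4
time: 10.92
tool_pos: [0.583, -0.0649, 0.0451]
eef_rot: [0.111, 0.994, 0.0, -0.0]
force: [-8.9, 2.2, 8.1]
grip_width: 0.747
gripper_force: 47.9
```

```bash

python3 -m jog '[[50,-0.1,0,0,0],[50,-0.1,0,0,0],[50,0,0,0,0],[50,0,0,0,0],[50,0,0,0,0]]'
python3 -m jog '[[50,-0.1,0,0,0],[50,-0.1,0,0,0],[50,0,0,0,0],[50,0,0,0,0],[50,0,0,0,0]]'
python3 - <<'E'
from h import *
im=robot.get_image("side")
for l in("stop_center","bar"):
    for d in robot.pinpoint(l,"side")[:4]: print(l,round(d["confidence"],2),w(im,d["position"]).round(4))
a=im["frame"][190:290,270:395]
cv2.imwrite("pics/g3.png",cv2.resize(a,(750,600),interpolation=cv2.INTER_CUBIC)[:,:,::-1])
E
```

```text
time: 11.33
tool_pos: [0.5847, -0.0653, 0.0452]
eef_rot: [0.111, 0.994, 0.0, -0.001]
force: [-10.5, 2.5, 8.0]
grip_width: 0.739
gripper_force: 48.1
time: 11.75
tool_pos: [0.5865, -0.0658, 0.0451]
eef_rot: [0.111, 0.994, 0.0, -0.001]
force: [-11.3, 1.9, 9.4]
grip_width: 0.741
gripper_force: 48.1
stop_center 0.73 [ 0.5865 -0.0661  0.0211]
stop_center 0.64 [ 0.3456 -0.128   0.028 ]
stop_center 0.62 [0.4332 0.0586 0.0233]
bar 0.88 [ 0.8374 -0.0825  0.0018]
bar 0.6 [ 0.6258 -0.0729 -0.0019]
```

View pics/g3.png

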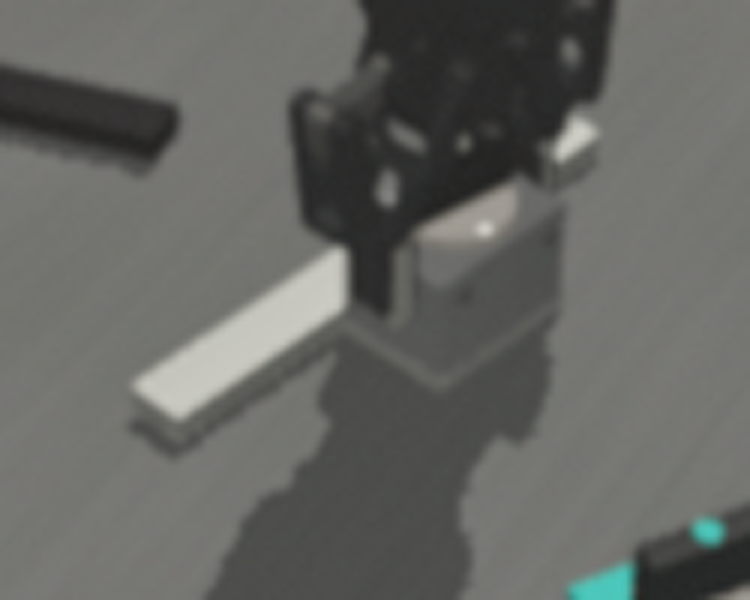

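It looks seated: in the crop the stop's far face meets the bar's edge at about (345,315), and the bar now reads 5–7 mm farther on. Next I release, rise, turn to straddle the handle and back off to look from above.

```bash

python3 -m jog '[[80,0,0,0,0],[100,0,0,0,0],[100,0,0,0,0],[100,0,0,0,0],[100,0,0,0,0]]'
python3 -m jog '[[100,0,0,-0.5,0],[100,0,0,-1.5,0],[100,0,0,-3,0],[100,0,0,-3,0],[100,0,0,-3,0]]'
for i in 1 2; do python3 -m jog '[[100,3,0,0,0],[100,3,0,0,0],[100,3,0,0,0],[100,0,0,0,0],[100,0,0,0,0]]';done
for i in 1 2; do python3 -m jog '[[100,0,0,0,-7],[100,0,0,0,-7],[100,0,0,0,-7],[100,0,0,0,-7],[100,0,0,0,-7]]';done
python3 - <<'E'
from h import *
im=robot.get_image("top");im2=robot.get_image("side")
for im_,c in((im2,"side"),(im,"top")):
    for l in("stop_center","bar","handle_center"):
        for d in robot.pinpoint(l,c)[:4]: print(c,l,round(d["confidence"],2),w(im_,d["position"]).round(4))
print(seg(im,"bar","top",px(im,[.623,-.073,.006]),.012),seg(im,"stop_center","top",px(im,[.587,-.066,.025]),.05))
a=im["frame"][190:290,270:395]
cv2.imwrite("pics/g4.png",cv2.resize(a,(750,600),interpolation=cv2.INTER_CUBIC)[:,:,::-1])
E
```

```text
time: 12.32
tool_pos: [0.5876, -0.0661, 0.0447]
eef_rot: [0.111, 0.994, -0.0, 0.0]
force: [-0.1, 0.1, -0.3]
grip_width: 0.999
gripper_force: 0.0
time: 12.73
tool_pos: [0.5872, -0.066, 0.1563]
eef_rot: [0.111, 0.994, -0.0, -0.0]
force: [0.2, 0.1, 0.3]
grip_width: 0.996
gripper_force: 0.0
time: 13.15
tool_pos: [0.499, -0.046, 0.1557]
eef_rot: [0.111, 0.994, 0.0, 0.001]
force: [0.1, 0.8, 0.1]
grip_width: 1.004
gripper_force: 0.0
time: 13.57
tool_pos: [0.412, -0.0264, 0.1556]
eef_rot: [0.111, 0.994, 0.0, 0.001]
force: [0.2, 0.2, 0.3]
grip_width: 0.998
gripper_force: 0.0
time: 13.98
tool_pos: [0.4133, -0.0267, 0.1549]
eef_rot: [-0.196, 0.981, -0.0, 0.0]
force: [0.2, -0.4, -0.8]
grip_width: 0.996
gripper_force: 0.0
time: 14.4
tool_pos: [0.4133, -0.0267, 0.1549]
eef_rot: [-0.482, 0.876, -0.0, 0.0]
force: [-0.1, -0.1, 0.2]
grip_width: 1.002
gripper_force: 0.0
side stop_center 0.94 [ 0.5842 -0.063   0.0215]
side stop_center 0.8 [ 0.3439 -0.1262  0.0272]
side stop_center 0.62 [0.4347 0.0585 0.0265]
side bar 0.76 [ 0.6229 -0.0741 -0.0016]
side bar 0.61 [ 0.8405 -0.0818  0.0045]
side handle_center 0.86 [ 0.3459 -0.1304  0.0703]
side handle_center 0.76 [0.4338 0.0539 0.0649]
side handle_center 0.49 [ 0.5915 -0.0661  0.0694]
top stop_center 0.69 [ 0.4215  0.334  -0.002 ]
top stop_center 0.68 [0.4368 0.0533 0.0223]
top stop_center 0.6 [ 0.5852 -0.0661  0.0233]
top bar 0.97 [ 0.8375 -0.0773 -0.001 ]
top bar 0.72 [ 0.629  -0.0755 -0.    ]
top handle_center 0.57 [0.4315 0.0529 0.069 ]
top handle_center 0.52 [ 0.586  -0.0648  0.0679]
((621.6231079101562, -72.32564544677734), (219.6597900390625, 25.572315216064453), 77.31277465820312) ((585.0088500976562, -64.73511505126953), (64.6341552734375, 50.09489440917969), 77.82799530029297)
```

View pics/g4.png

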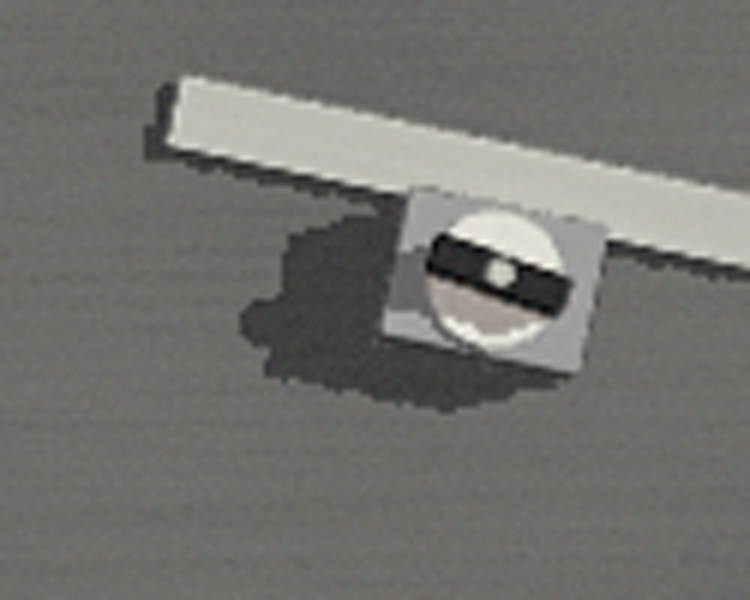

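The top crop shows the stop flush with the bar along its whole long side, from (410,190) to (605,235). The handle runs (428,250)–(572,300), at a yaw of about −20°. Next I go over it.

```bash

python3 -m jog '[[100,0,0,0,-6],[100,0,0,0,-6],[100,0,0,0,0],[60,0,0,0,0],[50,0,0,0,0]]'
python3 -m jog '[[50,-0.4,-2.93,0,0],[50,-0.4,-2.93,0,0],[50,-0.4,-2.93,0,0],[50,0,0,0,0],[50,0,0,0,0]]'
python3 -m jog '[[50,-0.4,-2.93,0,0],[50,-0.4,-2.93,0,0],[50,-0.4,-2.93,0,0],[50,0,0,0,0],[50,0,0,0,0]]'
python3 -m jog '[[50,0,0,1,0],[50,0,0,1.0,0],[50,0,0,0,0],[50,0,0,0,0],[50,0,0,0,0]]'
```

```text
time: 15.32
tool_pos: [0.4118, -0.0264, 0.1548]
eef_rot: [-0.567, 0.824, -0.0, 0.0]
force: [0.3, 0.1, -0.1]
grip_width: 0.744
gripper_force: 0.0
time: 15.73
tool_pos: [0.4988, -0.0465, 0.1538]
eef_rot: [-0.567, 0.823, 0.001, -0.001]
force: [-0.4, -0.7, -0.4]
grip_width: 0.502
gripper_force: 0.0
time: 16.15
tool_pos: [0.5847, -0.0661, 0.154]
eef_rot: [-0.568, 0.823, 0.001, -0.001]
force: [0.3, -0.8, 0.2]
grip_width: 0.498
gripper_force: 0.0
time: 16.57
tool_pos: [0.5843, -0.066, 0.1351]
eef_rot: [-0.568, 0.823, -0.0, 0.0]
force: [1.0, 0.7, -0.3]
grip_width: 0.499
gripper_force: 0.0
```

```bash

python3 -m jog '[[50,-0.13,-0.22,0.5,0],[50,0,0,1.0,0],[50,0,0,1,0],[50,0,0,0,0],[50,0,0,0,0]]'
python3 -m jog '[[50,0,0,1,0],[50,0,0,1,0],[50,0,0,0.6,0],[50,0,0,0,0],[50,0,0,0,0]]'
python3 - <<'E'
from h import *
im=robot.get_image("side")
a=im["frame"][180:280,270:395]
cv2.imwrite("pics/g5.png",cv2.resize(a,(750,600),interpolation=cv2.INTER_CUBIC)[:,:,::-1])
E
```

```text
time: 16.98
tool_pos: [0.5866, -0.0656, 0.1085]
eef_rot: [-0.568, 0.823, 0.001, -0.001]
force: [0.9, -0.0, 0.5]
grip_width: 0.498
gripper_force: 0.0
time: 17.4
tool_pos: [0.5869, -0.0657, 0.0831]
eef_rot: [-0.568, 0.823, 0.0, -0.0]
force: [-0.5, -0.3, 0.5]
grip_width: 0.504
gripper_force: 0.0
```

View pics/g5.png

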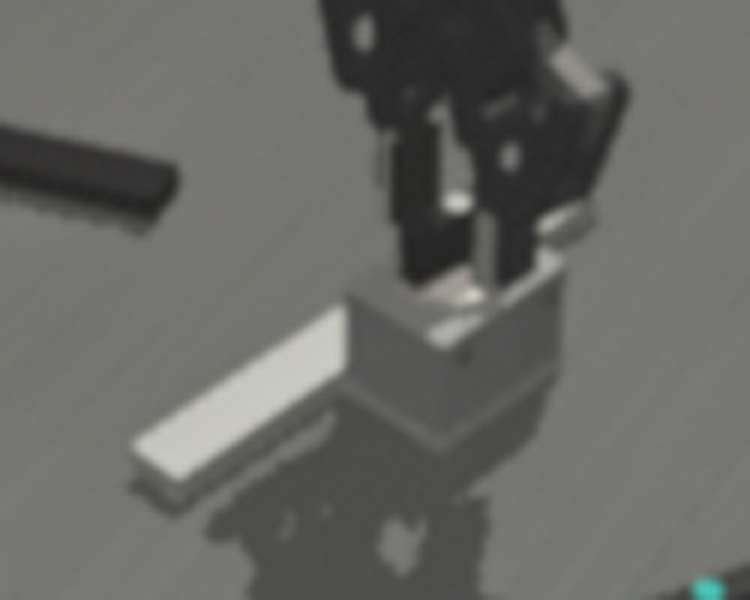

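The fingers straddle the handle, one at (420,210) and the other at (510,230), over the collar. Close gently first, then firmer.

```bash

python3 -m jog '[[35,0,0,0,0],[25,0,0,0,0],[20,0,0,0,0],[16,0,0,0,0],[8,0,0,0,0]]' 20
python3 -m jog '[[0,0,0,0,0],[0,0,0,0,0],[0,0,0,0,0],[0,0,0,0,0],[0,0,0,0,0]]' 20
python3 -m jog '[[0,0,0,0,0],[0,0,0,0,0],[0,0,0,0,0],[0,0,0,0,0],[0,0,0,0,0]]' 70
```

```text
time: 17.87
tool_pos: [0.5869, -0.0656, 0.084]
eef_rot: [-0.568, 0.823, 0.0, -0.0]
force: [-3.4, 1.3, 3.5]
grip_width: 0.133
gripper_force: 23.0
time: 18.28
tool_pos: [0.5871, -0.0656, 0.0841]
eef_rot: [-0.569, 0.823, 0.0, -0.0]
force: [-3.9, 1.8, 6.1]
grip_width: 0.136
gripper_force: 23.3
time: 18.7
tool_pos: [0.5871, -0.0656, 0.0842]
eef_rot: [-0.568, 0.823, 0.0, 0.0]
force: [-5.2, 1.7, 7.1]
grip_width: 0.123
gripper_force: 71.4
```

```bash

python3 -m jog '[[0,0,0,0.1,0],[0,0,0,0.05,0],[0,0,0,0,0],[0,0,0,0,0],[0,0,0,0,0]]'
python3 -m jog '[[0,0,0,0.1,0],[0,0,0,0,0],[0,0,0,0,0],[0,0,0,0,0],[0,0,0,0,0]]'
```

```text
time: 19.12
tool_pos: [0.5872, -0.0656, 0.0841]
eef_rot: [-0.568, 0.823, -0.0, 0.0]
force: [-8.9, 1.4, 16.6]
grip_width: 0.127
gripper_force: 72.9
time: 19.53
tool_pos: [0.5873, -0.0656, 0.0841]
eef_rot: [-0.569, 0.823, -0.001, 0.001]
force: [-11.6, 2.2, 22.4]
grip_width: 0.124
gripper_force: 73.8
```

```bash

python3 -m jog '[[0,0.04,0.1,0,0],[0,0,0,0,0],[0,0,0,0,0],[0,0,0,0,0],[0,0,0,0,0]]'
python3 -m jog '[[0,0,0,0,2],[0,0,0,0,2],[0,0,0,0,2],[0,0,0,0,2],[0,0,0,0,0]]'
python3 - <<'E'
from h import *
s=robot.state();print(s["wrist_torque"],s["force"])
im=robot.get_image("side")
for l in("stop_center","bar"):
    for d in robot.pinpoint(l,"side")[:4]: print(l,round(d["confidence"],2),w(im,d["position"]).round(4))
E
```

```text
time: 19.95
tool_pos: [0.5868, -0.0655, 0.084]
eef_rot: [-0.569, 0.823, -0.001, 0.001]
force: [-8.6, 2.9, 20.3]
grip_width: 0.126
gripper_force: 73.4
time: 20.37
tool_pos: [0.5868, -0.0656, 0.084]
eef_rot: [-0.509, 0.861, -0.001, 0.001]
force: [-8.6, 3.3, 18.9]
grip_width: 0.123
gripper_force: 73.5
[ 0.55107234  1.69630425 -0.00562092] [-8.63546391  3.25412346 18.93053803]
stop_center 0.95 [0.4359 0.0576 0.0267]
stop_center 0.56 [ 0.583  -0.067   0.0202]
stop_center 0.55 [ 0.3457 -0.1302  0.0228]
bar 0.77 [ 8.39e-01 -8.06e-02  7.00e-04]
bar 0.68 [ 6.239e-01 -7.340e-02 -4.000e-04]
```

```bash

python3 -m jog '[[0,0,0,0,1],[0,0,0,0,1],[0,0,0,0,1],[0,0,0,0,1],[0,0,0,0,1]]'
python3 - <<'E'
from h import *
s=robot.state();print(s["wrist_torque"],s["force"],s["tau"],s["q"])
im=robot.get_image("side")
a=im["frame"][180:280,270:395]
cv2.imwrite("pics/g6.png",cv2.resize(a,(750,600),interpolation=cv2.INTER_CUBIC)[:,:,::-1])
E
```

```text
time: 20.93
tool_pos: [0.5869, -0.0656, 0.084]
eef_rot: [-0.472, 0.882, -0.001, 0.001]
force: [-7.5, 3.1, 19.3]
grip_width: 0.122
gripper_force: 73.4
[0.48065684 1.66412472 0.21758324] [-7.51873122  3.07459386 19.33410041] [ -1.13971442 -47.14593172  40.42927265  -3.46742861  -0.43228375
  -0.15435451] [-1.11417908e-01  1.82316518e-01 -5.10095690e-02  1.33433766e+00
  3.14982212e-04 -1.09352422e+00]
```

View pics/g6.png

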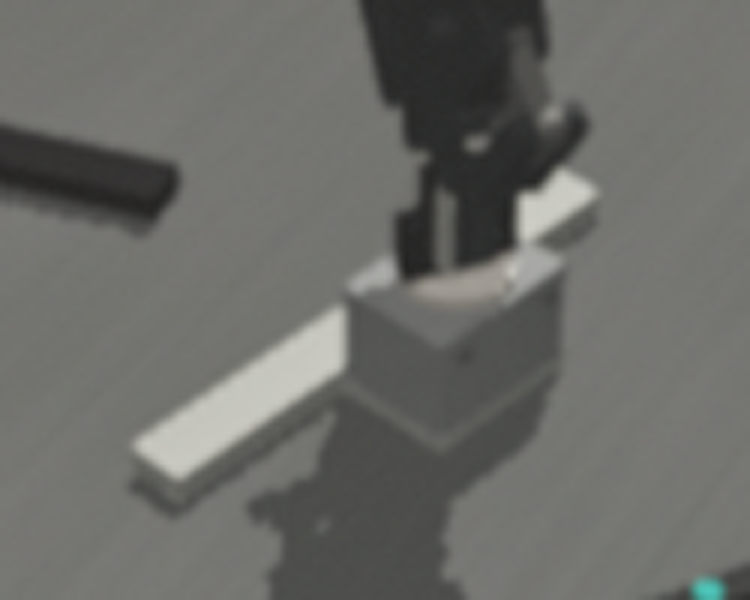

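The stop's outline hasn't changed (near corner still at (440,440)), and the torque of about 0.2 N·m shows the handle is turning. I'll continue.

```bash

python3 -m jog '[[0,0,0,0,3],[0,0,0,0,3],[0,0,0,0,3],[0,0,0,0,3],[0,0,0,0,3]]'
python3 -m jog '[[0,0,0,0,3],[0,0,0,0,3],[0,0,0,0,3],[0,0,0,0,3],[0,0,0,0,3]]'
python3 -c "
from h import *
s=robot.state();print(s['wrist_torque'],s['q'])
im=robot.get_image('side')
for l in('stop_center','bar'):
    for d in robot.pinpoint(l,'side')[:4]: print(l,round(d['confidence'],2),w(im,d['position']).round(4))
"
```

```text
time: 21.4
tool_pos: [0.5869, -0.0657, 0.084]
eef_rot: [-0.352, 0.936, -0.001, 0.001]
force: [-7.4, 1.9, 20.2]
grip_width: 0.126
gripper_force: 73.4
time: 21.82
tool_pos: [0.5869, -0.0657, 0.084]
eef_rot: [-0.226, 0.974, -0.001, 0.002]
force: [-8.0, 1.8, 19.1]
grip_width: 0.12
gripper_force: 73.4
[0.34707621 1.55628092 0.22771559] [-1.11582294e-01  1.82363698e-01 -5.09973913e-02  1.33420385e+00
  6.56721677e-05 -5.68200590e-01]
stop_center 0.92 [0.4351 0.0594 0.0286]
stop_center 0.76 [ 0.3435 -0.1303  0.0254]
stop_center 0.72 [ 0.5855 -0.0631  0.0212]
stop_center 0.49 [ 0.4488 -0.0009 -0.0007]
bar 0.86 [ 8.389e-01 -7.940e-02  8.000e-04]
bar 0.57 [ 0.6229 -0.0754  0.0008]
```

```bash

python3 -m jog '[[0,0,0,0,3],[0,0,0,0,3],[0,0,0,0,3],[0,0,0,0,3],[0,0,0,0,3]]'
python3 -m jog '[[0,0,0,0,3],[0,0,0,0,3],[0,0,0,0,3],[0,0,0,0,3],[0,0,0,0,2]]'
python3 -c "
from h import *
print(robot.state()['wrist_torque'])"
python3 -m jog '[[0,0,0,0,1],[0,0,0,0,1],[0,0,0,0,0.5],[0,0,0,0,0.5],[0,0,0,0,0.5]]'
python3 -c "
from h import *
print(robot.state()['wrist_torque'])"
```

```text
time: 22.38
tool_pos: [0.5869, -0.0658, 0.084]
eef_rot: [-0.097, 0.995, -0.0, 0.002]
force: [-7.0, 1.6, 19.4]
grip_width: 0.123
gripper_force: 73.4
time: 22.8
tool_pos: [0.5869, -0.0658, 0.084]
eef_rot: [0.025, 1.0, -0.0, 0.002]
force: [-7.3, 2.2, 19.6]
grip_width: 0.121
gripper_force: 73.4
[0.18096811 1.6511063  0.21778129]
time: 23.22
tool_pos: [0.5869, -0.0659, 0.084]
eef_rot: [0.054, 0.999, -0.0, 0.002]
force: [-7.1, 0.8, 19.4]
grip_width: 0.12
gripper_force: 73.4
[0.12262358 1.61510984 0.20383081]
```

```bash

python3 -m jog '[[0,0,0,0,0.3],[0,0,0,0,0.3],[0,0,0,0,0.3],[0,0,0,0,0.3],[0,0,0,0,0.3]]'
python3 -c "
from h import *
print(robot.state()['wrist_torque'])"
python3 -m jog '[[0,0,0,0,0.2],[0,0,0,0,0.2],[0,0,0,0,0.2],[0,0,0,0,0.2],[0,0,0,0,0.2]]'
python3 -c "
from h import *
print(robot.state()['wrist_torque'])"
```

```text
time: 23.63
tool_pos: [0.5869, -0.0659, 0.084]
eef_rot: [0.067, 0.998, -0.0, 0.002]
force: [-6.8, 0.7, 20.5]
grip_width: 0.122
gripper_force: 73.4
[0.17501223 1.67324587 0.17449314]
time: 24.05
tool_pos: [0.5869, -0.0659, 0.084]
eef_rot: [0.076, 0.997, -0.0, 0.002]
force: [-7.0, 1.6, 19.0]
grip_width: 0.122
gripper_force: 73.4
[0.10763488 1.67865546 0.20869646]
```

```bash

python3 -m jog '[[0,0,0,0,0.2],[0,0,0,0,0.2],[0,0,0,0,0.2],[0,0,0,0,0.2],[0,0,0,0,0.2]]'
python3 -c "
from h import *
print(robot.state()['wrist_torque'])
im=robot.get_image('side')
a=im['frame'][180:280,270:395]
cv2.imwrite('pics/g7.png',cv2.resize(a,(750,600),interpolation=cv2.INTER_CUBIC)[:,:,::-1])
b=cv2.imread('pics/g6.png')
c=cv2.imread('pics/g7.png'); d=cv2.absdiff(b,c).max(2); print((d[330:460,300:600]>25).sum(), (d[400:500,130:340]>25).sum())"
```

```text
time: 24.47
tool_pos: [0.587, -0.0658, 0.084]
eef_rot: [0.084, 0.996, -0.0, 0.002]
force: [-6.5, 1.5, 19.3]
grip_width: 0.121
gripper_force: 73.4
[0.20218391 1.52352684 0.25708991]
0 1287
```

Torque has risen to 0.26 N·m, so the handle is at its end stop, and the block's part of the picture is unchanged. I'll ease off, let go and retreat.

```bash

python3 -m jog '[[0,0.05,0,-0.05,-0.3],[0,0.05,0,-0.1,0],[0,0,0,-0.1,0],[0,0,0,0,0],[0,0,0,0,0]]'
python3 -m jog '[[15,0,0,0,0],[20,0,0,0,0],[30,0,0,0,0],[45,0,0,0,0],[50,0,0,0,0]]'
python3 -m jog '[[50,0,0,-0.5,0],[50,0,0,-1.5,0],[50,0,0,-3,0],[50,0,0,-3,0],[50,0,0,-2,0]]'
for i in 1 2; do python3 -m jog '[[50,3,0,0,0],[50,3,0,0,0],[50,3,0,0,0],[50,0,0,0,0],[50,0,0,0,0]]' | grep pos;done
python3 - <<'E'
from h import *
im=robot.get_image("top")
print(seg(im,"bar","top",px(im,[.623,-.073,.006]),.012),seg(im,"stop_center","top",px(im,[.587,-.066,.025]),.05))
a=im["frame"][190:290,270:395]
cv2.imwrite("pics/g8.png",cv2.resize(a,(750,600),interpolation=cv2.INTER_CUBIC)[:,:,::-1])
E
```

```text
time: 24.93
tool_pos: [0.5859, -0.0656, 0.0841]
eef_rot: [0.082, 0.997, 0.0, 0.001]
force: [3.5, 0.1, 2.5]
grip_width: 0.126
gripper_force: 71.1
time: 25.35
tool_pos: [0.5849, -0.0656, 0.0834]
eef_rot: [0.082, 0.997, -0.0, -0.0]
force: [-0.1, -0.1, -0.8]
grip_width: 0.504
gripper_force: 0.0
time: 25.77
tool_pos: [0.5855, -0.0656, 0.187]
eef_rot: [0.082, 0.997, -0.0, 0.001]
force: [0.1, 0.2, 0.2]
grip_width: 0.496
gripper_force: 0.0
tool_pos: [0.4956, -0.0507, 0.1848]
tool_pos: [0.4078, -0.0361, 0.1846]
((622.370361328125, -72.95195770263672), (220.26986694335938, 26.067100524902344), 77.24845123291016) ((584.9197998046875, -64.17970275878906), (64.6576919555664, 52.02473068237305), 75.93003845214844)
```

View pics/g8.png

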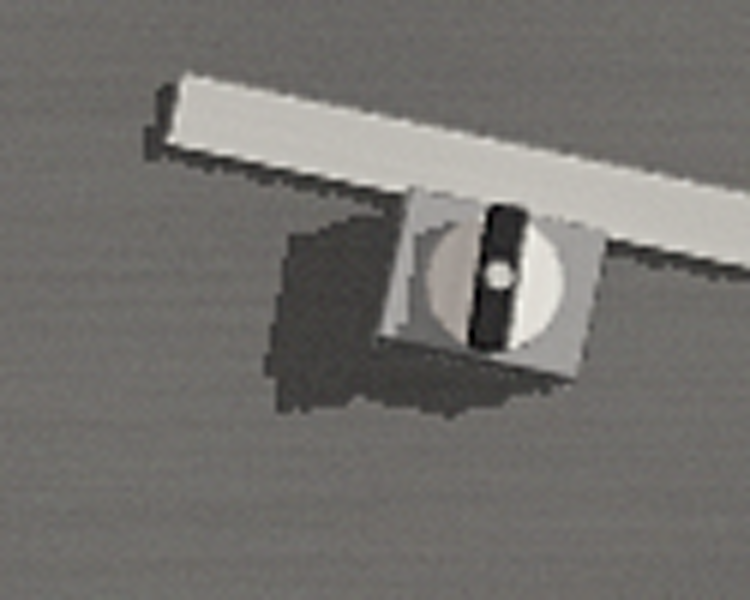

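The handle points across the block, (507,205)–(488,350), about 1.49 rad on, and the stop is nearly parallel to the bar. But easing off drew the tool back 1 to 2 mm, so a small gap may have opened. I'll give the stop a gentle nudge from behind with shut fingers, kept low.

```bash

python3 -m jog '[[0,0,0,0,3.3],[0,-2,0.3,0,0],[0,-2,0.3,0,0],[0,-2,0.2,0,0],[0,0,0,0,0]]' 40|grep pos
python3 -m jog '[[0,-2,0.2,0,0],[0,-2,0,0,0],[0,-1.5,0,0,0],[0,0,0,0,0],[0,0,0,0,0]]'|grep pos
python3 -m jog '[[0,0,0,2.5,0],[0,0,0,2.5,0],[0,0,0,2.5,0],[0,0,0,2.5,0],[0,0,0,0,0]]' |grep pos
python3 -m jog '[[0,0,0,2,0],[0,0,0,1.5,0],[0,0,0,0.7,0],[0,0,0,0,0],[0,0,0,0,0]]'
python3 -m jog '[[0,-0.4,0,0,0],[0,-0.4,0,0,0],[0,-0.4,0,0,0],[0,0,0,0,0],[0,0,0,0,0]]'
```

```text
tool_pos: [0.4711, -0.0419, 0.1827]
tool_pos: [0.5222, -0.0518, 0.1829]
tool_pos: [0.5188, -0.0513, 0.0791]
time: 28.42
tool_pos: [0.5222, -0.0516, 0.0429]
eef_rot: [0.111, 0.994, 0.0, 0.0]
force: [-0.3, -0.1, -0.4]
grip_width: -0.003
gripper_force: 0.0
time: 28.83
tool_pos: [0.5341, -0.0544, 0.042]
eef_rot: [0.111, 0.994, 0.0, 0.0]
force: [-0.4, 0.9, 0.2]
grip_width: 0.001
gripper_force: 0.0
```

```bash

for i in 1 2; do python3 -m jog '[[0,-0.15,0,0,0],[0,-0.15,0,0,0],[0,-0.15,0,0,0],[0,-0.1,0,0,0],[0,0,0,0,0]]'|egrep 'pos|force: \[';done
python3 -m jog '[[0,-0.1,0,0,0],[0,-0.1,0,0,0],[0,-0.1,0,0,0],[0,0,0,0,0],[0,0,0,0,0]]'|egrep 'pos|force: \['
python3 -m jog '[[0,-0.1,0,0,0],[0,-0.1,0,0,0],[0,0,0,0,0],[0,0,0,0,0],[0,0,0,0,0]]'|egrep 'pos|force: \['
```

```text
tool_pos: [0.5392, -0.0555, 0.0418]
force: [-0.3, -0.6, 0.3]
tool_pos: [0.5447, -0.0568, 0.0418]
force: [-0.2, -0.7, -0.3]
tool_pos: [0.5474, -0.0574, 0.0418]
force: [-0.5, -0.6, 0.0]
tool_pos: [0.5493, -0.0578, 0.0418]
force: [-0.2, -0.8, -0.3]
```

```bash

for i in 1 2 3; do python3 -m jog '[[0,-0.05,0,0,0],[0,-0.05,0,0,0],[0,0,0,0,0],[0,-0.05,0,0,0],[0,0,0,0,0]]'|egrep 'pos|force: \[';done
```

```text
tool_pos: [0.5507, -0.0581, 0.0419]
force: [-2.1, 1.1, 2.6]
tool_pos: [0.5518, -0.0584, 0.0422]
force: [-8.0, 1.7, 7.9]
tool_pos: [0.5529, -0.0587, 0.0422]
force: [-9.8, 2.0, 9.7]
```

```bash

python3 -m jog '[[0,-0.05,0,0,0],[0,-0.05,0,0,0],[0,-0.05,0,0,0],[0,0,0,0,0],[0,0,0,0,0]]'|egrep 'pos|force: \['
python3 -m jog '[[0,0.1,0,0,0],[0,0.2,0,0,0],[0,1,0,0,0],[0,2,0,0,0],[0,0,0,0,0]]'|egrep 'pos|force: \['
python3 -m jog '[[0,1,0,-3,0],[0,1,0,-3,0],[0,3,0,-3,0],[0,3,0,-3,0],[0,3,0,0,0]]'|egrep 'pos|force: \['
python3 -m jog '[[0,0,0,0,0],[0,0,0,0,0],[0,0,0,0,0],[0,0,0,0,0],[0,0,0,0,0]]'|egrep 'pos|force: \['
python3 - <<'E'
from h import *
im=robot.get_image("top")
print(seg(im,"bar","top",px(im,[.623,-.073,.006]),.012),seg(im,"stop_center","top",px(im,[.587,-.066,.025]),.05))
save(im,"end.png")
im2=robot.get_image("side")
for l in("stop_center","bar"):
    for d in robot.pinpoint(l,"side")[:4]: print(l,round(d["confidence"],2),w(im2,d["position"]).round(4))
E
```

```text
tool_pos: [0.5539, -0.059, 0.0423]
force: [-13.3, 1.8, 11.6]
tool_pos: [0.5209, -0.0515, 0.0413]
force: [-0.5, 0.3, -0.4]
tool_pos: [0.4181, -0.028, 0.1661]
force: [1.4, 1.2, 0.6]
tool_pos: [0.4172, -0.0281, 0.1601]
force: [1.0, -0.1, 0.3]
((622.6405029296875, -72.76831817626953), (219.2801055908203, 27.56464195251465), 76.51568603515625) ((586.4135131835938, -64.22671508789062), (63.817657470703125, 49.71260452270508), 77.89765930175781)
stop_center 0.78 [ 0.3502 -0.1305  0.025 ]
stop_center 0.76 [0.4367 0.0587 0.026 ]
stop_center 0.61 [ 0.5829 -0.0645  0.0207]
bar 0.82 [ 0.6249 -0.0732 -0.0012]
bar 0.78 [ 0.8375 -0.0814  0.0015]
```

```bash
python3 -c "
from rig import robot;print(robot.job_done())"
```

```text
the job is handed in; nothing more can be done
None
```

I handed the job in; the hand-in call returned no verdict. By the last measurements, the stop is flush against the bar's near edge about midway, its handle is turned to the end stop, the bar is shoved only about 4 mm, and the gripper has let go and moved clear.

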